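# Snap the flashlight into its charging clip and keep it pressed on the contacts

## Robot

A 6-joint arm with a two-finger parallel gripper is mounted at the origin on the work surface. World frame = base frame: x ahead of the robot, y to its left, z up, the work surface at z = 0. Lengths are in m, angles in degrees, forces in N, time in s.
With the tool pointing down it reaches from about 0.4 to 0.825 m from the base axis. Payload 7 kg.
Tool frame: the origin (TCP) lies on the centre line of the jaws, within the pads' length; the fingertips stand 8 mm ahead of it and the grasp point (between the pads) lies 11 mm behind it (r.tcp_to_tips is the distance from the TCP to the fingertips, in m); z points along the fingers, y is the direction in which the jaws open and shut (so a half turn about z gives the same grasp; the last joint's range is limited). The gripper opens to 88 mm and grips with 3 to 60 N. Pads are 19 mm wide; open, the fingers measure 130 mm over their backs; the gripper's body (78 mm by 193 mm) begins 47 mm behind the grasp point.
Start: joints at [89.33, 20.546, 0.682, 0, -70.136, -16.507], TCP at [0.199, 0.645, 0.235] pointing down, gripper open.
Joint ranges: [-176.03, 176.03], [-82.01, 121.73], [-58.28, 71.71], [-173.87, 95.51], [-174.79, -0.11], [-173.66, 173.66]. Speed limits (degrees/s): [136.94, 136.94, 172.46, 180, 180, 180].

## Interface

Orientations are given as [roll, pitch, yaw] about the fixed x, y, z axes, in that order (R = Rz(yaw) Ry(pitch) Rx(roll)).
In Python, from plant import r gives the robot as it stands.
- The arm moves only by the tool drive_tool, never from a script. Its argument "plan" is text: rows parted by semicolons, each of 4 numbers parted by spaces: the shift along the tool's x, y, z in cm, then the turn about the tool's z in rad. A call has 1 to 8 rows; each row is the pose to reach, as a shift and turn from the pose commanded when the call began, along the tool's axes at that moment; what a row does not reach only later rows make up. A row lasts 1/8 s, in which the tool goes at most 62.5 mm and 10.7 degrees, less where a joint would pass 70% of its speed; a pose out of reach is approached as far as the arm can. A call with a gripper value outside its range is refused whole. "fingers" is the closure, from -1 (fully open) to 1 (shut), set as the call begins (left out, the last holds). The fingers move at their own pace and stop on an object; "squeeze" is the grip in N (left out, the last holds). Time passes only in rows, so rows that repeat a pose let the fingers close. It gives the time, the measured TCP pose, the force and the opening at its end, in the units of the state.
- r.get_state(): the state, without advancing time (a new reading comes with each control period).
- r.capture(name): name is "scene" or "top" or "wrist"; returns a dict with "frame" (400x640x3 uint8, red, green, blue), "fovy" (degrees; the focal length in pixels is half the picture's height over the tangent of half this angle, whatever the lens; pixels are square), "cx", "cy" (the principal point, pixels), "rvec" (rotation vector, rad) and "tvec" (3), from world to camera coordinates, as OpenCV has them. Camera axes: x right, y down, z forward; pixel columns grow to the right and rows downward; lengths in m; the calibration is good to about 2 mm. A picture is of the moment at which its call begins. There is no depth.
- r.close_job(): hands the job in, once; it reports no verdict.
The state is a dict: "time_s": time; "joints": joint angles; "qd": joint speeds; "joint_torque": joint torques, N m; "tcp_pos": TCP position; "eef_rot": TCP orientation; "contact_force": force on the tool from outside, world axes, zero at the start; "moment": the same for the moment, N m; "gripper_width": finger opening in m.
Only numpy, scipy, OpenCV 4.12 (cv2) and the standard library are available. Lean on these libraries where they do the work, as an engineer would, in place of code of your own. Each camera call takes 0.05 s, during which the arm holds its last target. There are 200 camera calls.

## Task

Pick up the black flashlight and snap it into the spring clip that is screwed to the slate: lay its tube along the clip over both pairs of jaws, either way round, and press down until it clicks through and sits fully home on the two seats. Then keep pressing it down firmly: the job finishes while you are still holding the flashlight and bearing down on it, not letting go. Leave the bowl, the umbrella handle cap and the fob where they are.

Things in the scene. Friction and masses are not known exactly. Their poses are not given: they have to be found in the camera images.
- flashlight_mid (a point): Centre of the tube of the loose black steel flashlight, about 0.25 kg, balanced near this point. x runs along the tube to the lens end. The tube is a plain cylinder, 30 mm in diameter, 130 mm long; beyond it an octagonal head (45 mm long, +x) and tail cap (25 mm, -x), both 42 mm across flats, on which it lies level on the slate with this point 21 mm up.
- flashlight: The same flashlight, 200 mm long; origin 21 mm below the tube's axis (at slate level as it lies there), x along the tube to the lens end.
- clip: Charging clip screwed to the slate: aluminium base plate 150 (x) by 70 (y) by 8 mm; origin at the centre of its underside, at slate level; x along the tube it takes, z up. At x = -42 and +42 mm stands a pair of sprung steel jaws, 16 mm wide along x. Between x = -34 and +34 mm nothing stands on the plate: fingers holding the middle of the tube fit there.
- clip_noses (a point): Point on the clip's centre line at the height of the jaws' rounded noses, 56 mm above the slate; axes as the clip. Noses: radius 4 mm, gap between them 21 mm. Above them the jaws flare out as a lead-in, to 70 mm height, 56 mm apart. The tube touches the noses with its axis about 69 mm up; pressing spreads the jaws.
- clip_home (a point): Where the tube's centre ends up: clip centre, 44 mm above the slate; axes as the clip. The push rises to about 10 to 15 N in all; with the tube's axis about 56 mm up the force suddenly drops and reverses, and the tube drops onto the rigid seats. Up to 12 mm off along x is fine.
- seat: Two rigid grey contact blocks of the clip at x = -42 and +42 mm, one between each pair of jaws, 14 by 24 mm, flat tops 29 mm above the slate; origin and axes as the clip. The flashlight's weight alone loads them with about 2.5 N; pressing firmly means well over 6 N on them in all: 10 to 20 N is right.
- bowl: Jade-green ceramic bowl, 110 mm across, 45 mm high, loose; origin at the centre of its underside. Leave alone.
- cap: Black plastic umbrella handle cap, 34 mm across, 34 mm high, loose, standing; origin at the centre of its underside. Leave alone.
- fob: Silver fob, 36 by 24 by 7 mm with a small eye, loose, lying flat; origin at the centre of its underside. Leave alone.
There are look-alikes about, which are no part of the job. Of the things like the clip, leave any that is brown; of the rest the larger one is meant.

How it is judged (in metres and radians):
On the way, in this order (a step that is already met when the one before it is completed fails the run):
1. the flashlight is lifted to above the clip's jaws, over the clip (z of flashlight_mid in the frame of clip above 0.064 m and horizontal distance between flashlight_mid and clip below 0.04 m), for 0.05 s.
2. the flashlight has snapped through the jaws and is pressed onto the seats (z of flashlight_mid in the frame of clip below 0.048 m and angle between the x axis of flashlight and the x axis of clip, either way round below 0.12 rad and contact force between flashlight and seat above 6 N), for 0.2 s.
At the end, for the whole second after the job is handed in: Flashlight snapped home: tube centre 39 to 48 mm above the slate, within 18 mm of the clip centre along it and 6 mm across, axis within 0.1 rad of the clip, at rest, fingers still on it (over 3 N) and pressing it onto the seats (over 6 N). Ends holding (z of flashlight_mid in the frame of clip between 0.039 and 0.048 m and x of flashlight_mid in the frame of clip between -0.018 and 0.018 m and y of flashlight_mid in the frame of clip between -0.006 and 0.006 m and angle between the x axis of flashlight and the x axis of clip, either way round below 0.1 rad and contact force between flashlight and seat above 6 N and contact force between the fingers and flashlight above 3 N and linear speed of flashlight below 0.03 m/s); the arm keeps its last pose, push and grip.
It fails at once if the bowl is moved by more than 25 mm (distance of bowl from where it was at the start of the episode above 0.025 m).
It fails at once if the umbrella handle cap is moved by more than 25 mm (distance of cap from where it was at the start of the episode above 0.025 m).
It fails at once if the fob is moved by more than 25 mm (distance of fob from where it was at the start of the episode above 0.025 m).
It also fails if it takes over 42 s, if anything falls off the work surface, if the arm or the gripper's body presses on something with over 40 N, if the wrist force passes 120 N, or if a joint passes its speed limit or range.

## Working session

There is one attempt and no reset: what is moved stays moved. The work goes in short steps, Python scripts to look and compute and a tool call to move; the robot and the scene stay as the last step left them, time stands still between calls to the robot, and variables do not carry over. Pictures are saved under pics/ and viewed, about 8 in all and at most 12, crops included, and the job is handed in when it is done.

Besides the shell and the picture viewer there is one more tool, called as name(argument=value, ...) on one line, values as JSON. drive_tool: Moves the arm, as the interface text tells. Its arguments: {"type":"object","properties":{"plan":{"type":"string"},"fingers":{"type":"number"},"squeeze":{"type":"number"}},"required":["plan"]}

```bash
mkdir -p pics
cat > h.py <<'E'
import numpy as np, cv2
from plant import r
def cap(n,f=None):
    c=r.capture(n)
    if f: cv2.imwrite('pics/'+f,cv2.cvtColor(c['frame'],cv2.COLOR_RGB2BGR))
    return c
def K(c):
    f=200/np.tan(np.radians(c['fovy'])/2); return np.array([[f,0,c['cx']],[0,f,c['cy']],[0,0,1.]])
def ray(c,u,v):
    R=cv2.Rodrigues(np.array(c['rvec'],float))[0]; t=np.array(c['tvec'],float).ravel()
    return -R.T@t, R.T@np.linalg.inv(K(c))@np.array([u,v,1.])
def onz(c,u,v,z):
    o,d=ray(c,u,v); return o+d*(z-o[2])/d[2]
def proj(c,P):
    return cv2.projectPoints(np.atleast_2d(np.array(P,float)),np.array(c['rvec'],float),np.array(c['tvec'],float),K(c),None)[0].reshape(-1,2)
E
python3 - <<'E'
from h import *
import pickle
s=r.get_state(); print(s)
cs={}
for n in ['top','scene','wrist']:
    c=cap(n,n+'0.png'); cs[n]=c; print(n,ray(c,320,200),c['fovy'])
pickle.dump(cs,open('c0.pkl','wb'))
E
```

```text
{'time_s': 0.0, 'joints': array([ 8.93312797e+01,  2.05945779e+01,  6.35679010e-01, -2.09153965e-02,
       -7.01356798e+01, -1.65068635e+01]), 'qd': array([ 0.02939666, -0.01373966,  0.07246421, -0.0239346 , -0.06223961,
       -0.01761369]), 'joint_torque': array([-2.77938725e-04, -5.82710409e+01,  2.93062234e+01,  6.99726954e+00,
        6.94929447e-03, -1.57199293e-04]), 'tcp_pos': array([0.199208  , 0.64445397, 0.23359917]), 'eef_rot': array([ 1.79903732e+02, -8.02407141e-03, -1.71827002e+01]), 'contact_force': array([-0.71780306, -0.54630118,  0.46047374]), 'moment': array([ 0.00480363,  0.03609733, -0.02882462]), 'gripper_width': 0.08756899530638242}
top (array([0.38355848, 0.04989826, 1.03182469]), array([ 2.09117731e-01, -8.26606922e-06, -9.77993381e-01])) 45.82691681780211
scene (array([ 1.03297889, -0.1568945 ,  0.90691299]), array([-0.4905511 ,  0.21978388, -0.84337014])) 45.0863868054566
wrist (array([0.27425022, 0.62204757, 0.38478345]), array([-0.27424424,  0.08799817, -0.95765183])) 71.18365506440551
```

View pics/top0.png

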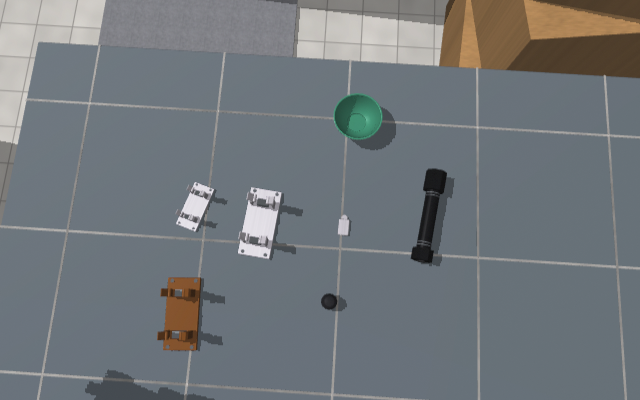

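View pics/scene0.png

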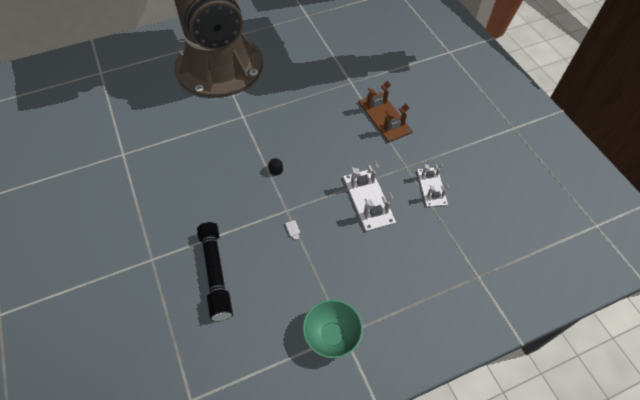

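Top view: three clip-like things: brown (182,313), small white (196,206) and larger white (261,222). The larger white one is meant, because brown is excluded and it is the bigger of the other two. The flashlight runs from its tail at (423,255) to its head at (435,181). I'll confirm with a crop and measure.

Run:
```python
from h import *
import pickle
cs=pickle.load(open('c0.pkl','rb'))
for n,box,fb in [('top',(225,175,300,270),(400,160,455,270)),('scene',(335,155,402,235),(190,215,240,325))]:
    c=cs[n];im=c['frame'].astype(int)
    m=((im.min(2)>165)).astype(np.uint8); z=np.zeros_like(m);x0,y0,x1,y1=box;z[y0:y1,x0:x1]=1;m=m*z
    m=cv2.morphologyEx(m,cv2.MORPH_CLOSE,np.ones((3,3)))
    ct=max(cv2.findContours(m,0,1)[0],key=cv2.contourArea)
    W=np.array([onz(c,*p[0],.008)[:2] for p in ct])
    print(n,'clip',cv2.minAreaRect((W*1000).astype(np.float32)))
    b=(im.max(2)<40).astype(np.uint8);x0,y0,x1,y1=fb;z[:]=0;z[y0:y1,x0:x1]=1;b*=z
    ct=max(cv2.findContours(b,0,1)[0],key=cv2.contourArea)
    W=np.array([onz(c,*p[0],.021)[:2] for p in ct])
    print(n,'fl',cv2.minAreaRect((W*1000).astype(np.float32)))
c=cs['top'];a=cv2.resize(c['frame'][165:275,170:310],None,fx=5,fy=5,interpolation=2)
cv2.imwrite('pics/crop.png',a[:,:,::-1])
```

```text
top clip ((543.8705444335938, 179.2544708251953), (68.57038116455078, 86.07861328125), 84.199951171875)
top fl ((657.8851318359375, -199.57191467285156), (44.046382904052734, 56.98086166381836), 81.12256622314453)
scene clip ((540.6517944335938, 179.598388671875), (69.1565170288086, 77.70511627197266), 84.50926208496094)
scene fl ((576.8880004882812, -186.26220703125), (42.098995208740234, 207.66049194335938), 81.07958221435547)
```

View pics/crop.png

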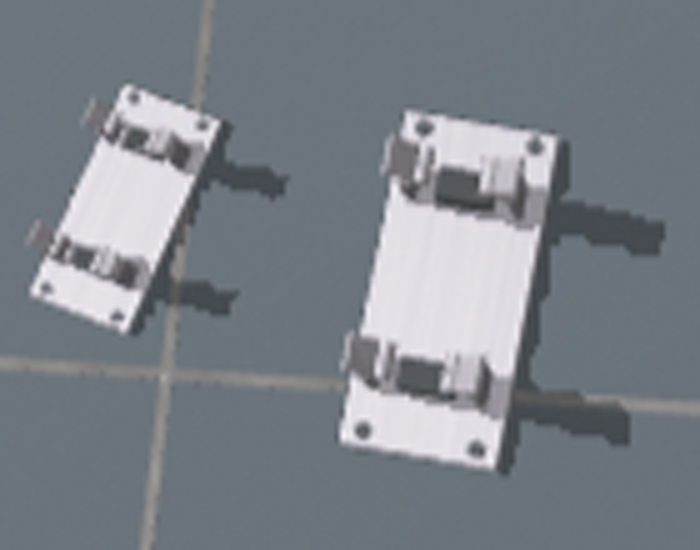

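The crop shows the larger white clip with plate corners at about (405,108), (560,135), (500,470) and (340,443) in crop pixels. It has two jaw pairs with the middle free.

Run:
```python
from h import *
import pickle
cs=pickle.load(open('c0.pkl','rb'))
c=cs['top']
P=[onz(c,(u+.5)/5-.5+170,(v+.5)/5-.5+165,.008)[:2]*1000 for u,v in [(405,108),(560,135),(500,470),(340,443)]]
P=np.array(P);print(P.round(1),P.mean(0));L=P[0]+P[1]-P[2]-P[3];print(np.linalg.norm(L)/2,np.degrees(np.arctan2(L[1],L[0])),np.linalg.norm(P[0]-P[1]))
for n,fb,box in [('top',(400,160,443,270),(225,175,300,270)),('scene',(190,215,240,325),(335,155,402,235))]:
    c=cs[n];im=c['frame'].astype(int);z=np.zeros(im.shape[:2],np.uint8)
    b=(im.max(2)<52).astype(np.uint8);x0,y0,x1,y1=fb;z[y0:y1,x0:x1]=1;b*=z
    b=cv2.morphologyEx(b,cv2.MORPH_CLOSE,np.ones((5,5)))
    ct=max(cv2.findContours(b,0,1)[0],key=cv2.contourArea)
    print(n,cv2.boundingRect(ct),cv2.minAreaRect((np.array([onz(c,*p[0],.021)[:2] for p in ct])*1000).astype(np.float32)))
c=cs['scene'];z=(c['frame'].min(2)>140).astype(np.uint8);m=z*0;m[155:235,335:402]=1;z*=m
z=cv2.morphologyEx(z,cv2.MORPH_CLOSE,np.ones((9,9)))
ct=max(cv2.findContours(z,0,1)[0],key=cv2.contourArea);print(cv2.boundingRect(ct),cv2.minAreaRect((np.array([onz(c,*p[0],.008)[:2] for p in ct])*1000).astype(np.float32)))
T=[0.199,.644,.235]
```

```text
[[623.7 206. ]
 [615.9 136.2]
 [466.4 150.2]
 [473.4 220.2]] [544.83601391 178.15639202]
150.5562716570607 -5.376481610413164 70.26980555096786
top (411, 169, 32, 94) ((583.2282104492188, -187.68377685546875), (44.542564392089844, 209.0354766845703), 81.44513702392578)
scene (197, 222, 35, 97) ((577.4611206054688, -186.61761474609375), (42.97697830200195, 209.9777374267578), 81.19375610351562)
(343, 164, 53, 66) ((540.7014770507812, 187.03765869140625), (85.5327377319336, 166.4566192626953), 83.9818115234375)
```

Sizes agree (plate 150×70, flashlight 43×209 mm). That puts the clip at (0.545, 0.178) with yaw −5.4°, and flashlight_mid at about (0.570, −0.186) with yaw −8.7°. I'll move over the flashlight at height.

drive_tool(plan="3 3.4 0 0;7.5 8.5 0 0;12 13.6 0 0;16.5 18.8 0 0;21 23.9 0 0;25.5 29 0 0;30 34.1 0 0;34 38.7 0 0", fingers=-1, squeeze=50)

```text
time_s: 1.15
tcp_pos: [0.3971, 0.2023, 0.2348]
eef_rot: [-180.0, -0.0, -17.1]
contact_force: [0.7, 0.1, 0.3]
gripper_width: 0.0879
```

drive_tool(plan="4 4.6 0 0;8 9.1 0 -0.03;12 13.7 0 -0.06;16 18.3 2 -0.09;20 22.8 4 -0.12;24 27.3 6 -0.148;26 29.6 7 -0.148;26 29.6 7 -0.148")

```text
time_s: 2.15
tcp_pos: [0.5573, -0.1575, 0.1625]
eef_rot: [180.0, 0.2, -8.9]
contact_force: [-0.2, -0.1, -0.3]
gripper_width: 0.0874
```

Run:
```python
from h import *
c=cap('wrist','w1.png');s=r.get_state();print(s['tcp_pos'],s['eef_rot'],s['time_s'])
print(proj(c,[[.57,-.1855,.021]]))
```

```text
[ 0.55725418 -0.15643173  0.16336359] [ 1.79979175e+02  1.31557469e-01 -8.83580753e+00] 2.2
[[345.91309872 175.76330203]]
```

View pics/w1.png

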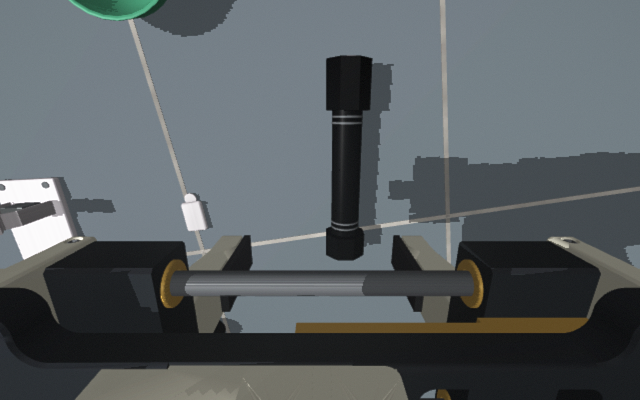

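The wrist view shows the flashlight with head top at (349,57), head/tube joint near (347,110), tube/tail joint near (345,229) and tail end near (345,260). I'll measure its axis and ends here.

Run:
```python
from h import *
import pickle
c=cap('wrist');pickle.dump(c,open('c1.pkl','wb'))
im=c['frame'].astype(int);b=(im.max(2)<45)
p=[]
for v in range(130,218,4):
    u=np.where(b[v,325:368])[0]+325; p.append(onz(c,(u.min()+u.max())/2,v,.021)[:2])
p=np.array(p);vx,vy,x0,y0=cv2.fitLine(p.astype(np.float32),2,0,.01,.01).ravel();print('yaw',np.degrees(np.arctan(vy/vx)),y0,x0,'y at .57',y0+vy/vx*(.57-x0))
for v in range(52,64):print(v,im[v,349].max(),end=' ')
for uv,z in [((349,57),.042),((349,57),.021),((347,110),.042),((345,229),.036),((345,260),.021)]: print(uv,z,onz(c,*uv,z).round(4))
print(im[100:118,347].max(1),im[215:265,345].max(1))
print(r.get_state()['tcp_pos'])
```

```text
yaw -8.725812 -0.18570706 0.57312334 y at .57 -0.18522768
52 136 53 136 54 138 55 129 56 42 57 23 58 26 59 26 60 27 61 26 62 25 63 26 (349, 57) 0.042 [ 0.6797 -0.1994  0.042 ]
(349, 57) 0.021 [ 0.6831 -0.2019  0.021 ]
(347, 110) 0.042 [ 0.636  -0.1921  0.042 ]
(345, 229) 0.036 [ 0.5157 -0.1752  0.036 ]
(345, 260) 0.021 [ 0.4702 -0.1706  0.021 ]
[ 26  24  26  25  24  27  24  26  26  21  21  31  31  29  36  80 119  95] [ 28  29  29  27  27  28  28  28  56 109  70  29  23  45 109  85  31  24
  25  29  26  24  21  21  28  26  26  26  25  26  27  26  27  26  27  26
  26  26  26  25  26  26  25  24  42 107 134 135 134 134]
[ 0.55737599 -0.15566021  0.1640579 ]
```

drive_tool(plan="1 1.4 0 0;1.8 2.65 2 0;1.8 2.65 5 0;1.8 2.65 8 0;1.8 2.65 10.5 0;1.8 2.65 11 0;1.8 2.65 11 0")

```text
time_s: 3.12
tcp_pos: [0.5717, -0.1844, 0.0545]
eef_rot: [180.0, 0.0, -8.7]
contact_force: [0.9, -0.2, 0.5]
gripper_width: 0.0879
```

Run:
```python
from h import *
s=r.get_state();print(s['tcp_pos'],s['eef_rot'],s['contact_force'])
```

```text
[ 0.57170224 -0.18436578  0.05450382] [ 1.79985739e+02  2.17651119e-02 -8.67334604e+00] [ 0.8597418  -0.20815176  0.5451175 ]
```

On target. Next I go down 42 mm, then close.

drive_tool(plan="0 0.1 2 0;0 0.1 3.5 0;0 0.1 4.2 0;0 0.1 4.2 0;0 0.1 4.2 0")

```text
time_s: 3.75
tcp_pos: [0.5718, -0.1853, 0.0131]
eef_rot: [180.0, -0.0, -8.7]
contact_force: [0.0, 0.1, 0.0]
gripper_width: 0.0876
```

drive_tool(plan="0 0 0 0;0 0 0 0;0 0 0 0;0 0 0 0;0 0 0 0;0 0 0 0;0 0 0 0;0 0 0 0", fingers=1, squeeze=55)

```text
time_s: 4.75
tcp_pos: [0.5714, -0.1854, 0.0126]
eef_rot: [180.0, 0.0, -8.7]
contact_force: [-1.0, -0.9, 1.0]
gripper_width: 0.0288
```

drive_tool(plan="0 0 -2 0;0 0 -5 0;0 0 -9 0;0 0 -13 0;0 0 -15 0;0 0 -15 0;0 0 -15 0")

```text
time_s: 5.62
tcp_pos: [0.5704, -0.185, 0.161]
eef_rot: [-180.0, 0.1, -8.7]
contact_force: [0.3, -0.2, -2.6]
gripper_width: 0.0289
```

Run:
```python
from h import *
c=cap('wrist','w2.png')
s=r.get_state();print(s['tcp_pos'],s['eef_rot'],s['contact_force'],s['moment'],s['gripper_width'])
```

```text
[ 0.57037503 -0.18505275  0.16081435] [-1.79993809e+02  1.56264795e-01 -8.71477914e+00] [ 0.1514159   0.44236797 -2.796086  ] [-0.02792792 -0.02358936  0.00653153] 0.02871707071234766
```

View pics/w2.png

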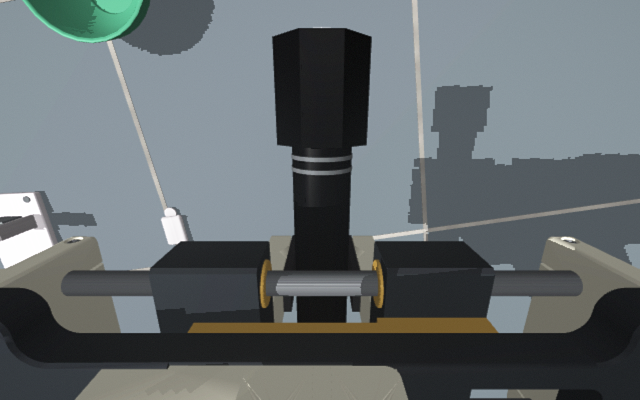

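The flashlight is held level (−2.7 N of weight). I'll carry it toward the clip, stopping short for a close look.

drive_tool(plan="-1 -3 0 0;-2 -7.5 0 0;-3 -12 0 -0.02;-4 -16.5 0 -0.04;-5 -20.5 0 -0.058;-5.5 -23 0 -0.058;-5.5 -23 0 -0.058;-5.5 -23 0 -0.058")

```text
time_s: 6.68
tcp_pos: [0.5513, 0.0501, 0.1615]
eef_rot: [179.9, 0.1, -5.4]
contact_force: [0.0, 0.0, -2.5]
gripper_width: 0.0288
```

Run:
```python
from h import *
import pickle
c=cap('wrist','w3.png');pickle.dump(c,open('c3.pkl','wb'))
s=r.get_state();print(s['tcp_pos'],s['eef_rot'],s['contact_force'])
a=np.radians(-5.4);ux=np.array([np.cos(a),np.sin(a)]);uy=np.array([-ux[1],ux[0]])
print(proj(c,[[*(np.array([.545,.178])+i*ux+j*uy),.008] for i,j in [(.075,.035),(.075,-.035),(-.075,-.035),(-.075,.035)]]).round(1))
```

```text
[0.55143914 0.04977139 0.16177663] [ 1.79959531e+02  7.59080663e-02 -5.40031430e+00] [ 0.23045988 -0.62191797 -2.32661161]
[[169.8 136.6]
 [235.6 136.7]
 [246.5 262.4]
 [189.2 262.4]]
```

View pics/w3.png

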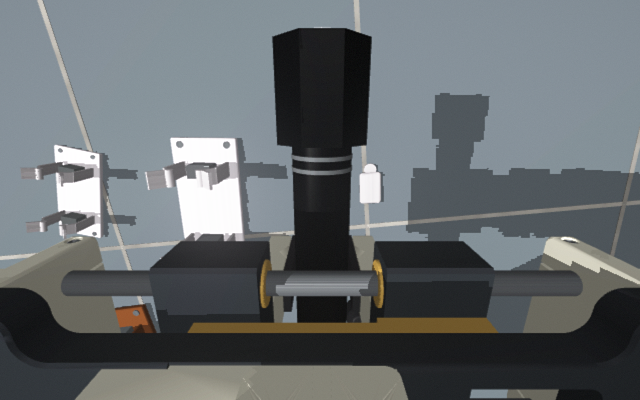

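Plate corners are seen at (173,138) and (237,138), against predicted (170,137) and (236,137). That is within 2 mm and parallel, so I take the clip as (0.544, 0.177). I'll go above it and lower to just over the jaws.

drive_tool(plan="-0.6 -4 0 0;-1.3 -8 0 0;-1.9 -11.5 0 0;-1.9 -12.6 1.5 0;-1.9 -12.6 5 0;-1.9 -12.6 8 0;-1.9 -12.6 8.3 0;-1.9 -12.6 8.3 0")

```text
time_s: 7.72
tcp_pos: [0.5452, 0.177, 0.0799]
eef_rot: [180.0, -0.0, -5.4]
contact_force: [0.1, 0.6, -1.7]
gripper_width: 0.029
```

Run:
```python
from h import *
c=cap('scene');s=r.get_state();print(s['tcp_pos'],s['eef_rot'],s['contact_force'])
a=cv2.resize(c['frame'][100:260,280:480],None,fx=4,fy=4,interpolation=2);cv2.imwrite('pics/s4.png',a[:,:,::-1])
```

```text
[0.54551876 0.17741684 0.08048336] [-1.79969506e+02 -6.34947998e-02 -5.40128585e+00] [ 0.40365228 -0.23742623 -2.60280448]
```

View pics/s4.png

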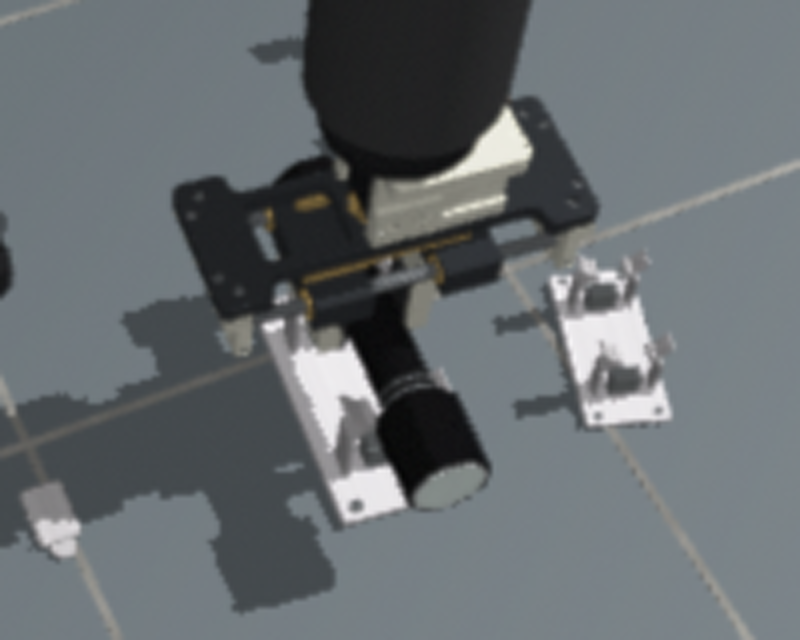

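The flashlight is parallel above the clip, with its head just past the near jaws. Pressing down in steps.

drive_tool(plan="0 0 0.6 0;0 0 1.2 0;0 0 1.7 0;0 0 2 0;0 0 2.2 0;0 0 2.2 0")

```text
time_s: 8.52
tcp_pos: [0.5458, 0.1783, 0.0585]
eef_rot: [-179.9, -0.1, -5.3]
contact_force: [1.0, 1.2, 3.4]
gripper_width: 0.029
```

drive_tool(plan="0 0 0.3 0;0 0 0.6 0;0 0 0.8 0;0 0 0.8 0")

```text
time_s: 9.02
tcp_pos: [0.5467, 0.1784, 0.0513]
eef_rot: [-179.9, -0.2, -5.3]
contact_force: [2.0, -0.9, 8.7]
gripper_width: 0.0293
```

drive_tool(plan="0 0 0.3 0;0 0 0.6 0;0 0 0.9 0;0 0 1.1 0;0 0 1.1 0;0 0 1.1 0")

```text
time_s: 9.78
tcp_pos: [0.544, 0.1775, 0.0377]
eef_rot: [180.0, 0.1, -5.4]
contact_force: [0.0, 4.5, -11.9]
gripper_width: 0.0289
```

It snapped through and the force reversed. Now down onto the seats.

drive_tool(plan="0 0 0.1 0;0 0 0.2 0;0 0 0.3 0;0 0 0.3 0;0 0 0.3 0")

```text
time_s: 10.4
tcp_pos: [0.5449, 0.1775, 0.0357]
eef_rot: [-180.0, -0.0, -5.4]
contact_force: [0.9, 2.8, -4.2]
gripper_width: 0.0289
```

drive_tool(plan="0 0 0.1 0;0 0 0.2 0;0 0 0.2 0;0 0 0.2 0")

```text
time_s: 10.9
tcp_pos: [0.545, 0.1776, 0.0354]
eef_rot: [-180.0, -0.1, -5.3]
contact_force: [-4.8, 0.8, 13.1]
gripper_width: 0.0286
```

Home at z = 0.0354 (predicted 0.0355), pressing with 13 N. I'll hold and check that it's steady.

drive_tool(plan="0 0 0 0;0 0 0 0;0 0 0 0;0 0 0 0;0 0 0 0;0 0 0 0;0 0 0 0;0 0 0 0")

```text
time_s: 11.9
tcp_pos: [0.545, 0.1776, 0.0353]
eef_rot: [-180.0, -0.1, -5.3]
contact_force: [-4.9, 1.2, 12.3]
gripper_width: 0.0289
```

Run:
```python
from h import *
c=cap('scene');c2=cap('wrist');s=r.get_state();print(s['tcp_pos'],s['eef_rot'],s['contact_force'],s['moment'],s['gripper_width'])
a=cv2.resize(c['frame'][130:250,300:450],None,fx=4,fy=4,interpolation=2);b=cv2.resize(c2['frame'],None,fx=.9375,fy=.9375)[:280]
o=np.zeros((480+0,600,3),np.uint8);o[:]=a;cv2.imwrite('pics/s5.png',o[:,:,::-1])
```

```text
[0.54500495 0.17759367 0.03534946] [-1.79985787e+02 -6.26148537e-02 -5.34213964e+00] [-5.56662422  0.69051388 12.4697948 ] [ 0.45024966  1.8506724  -0.04826952] 0.028385511232926923
```

View pics/s5.png

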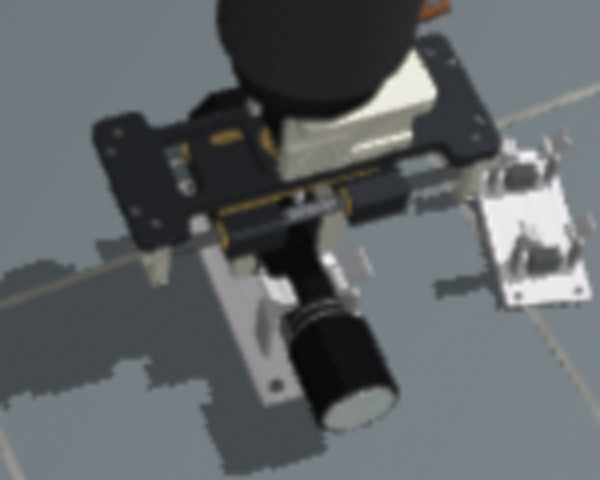

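The tube sits down between the jaws, with the head beyond the near pair. The push is steady at about 12.4 N, so I'm handing in.

```bash
python3 -c "
from h import *
r.close_job();s=r.get_state();print(s['time_s'],s['tcp_pos'],s['contact_force'],s['gripper_width'])"
```

```text
the job is handed in; nothing more can be done
the job is handed in; nothing more can be done
```

The flashlight is snapped into the larger white clip, and I handed the job in at about 12 s with the arm still gripping it and pressing down. No verdict was reported, and the state could not be read again after handing in.

- **Snap:** the push rose to about 9 N, then reversed to −12 N as the tube went through the jaws. It came to a hard stop with its axis about 44 mm above the slate, which is the home height.
- **Last check:** the tool pressed down steadily at 12.3–12.5 N for over a second. It stood about 1 mm from the estimated clip centre, with its yaw matching the clip's within about 0.1°. The grip was set to 50–55 N, and the gripper read about 28.5–29 mm open on the 30 mm tube.
- **Discrepancies:** about 5 N of sideways force along the tube and a moment of about 1.9 N m remained, so the two seats may be loaded unequally. The clip position from the wrist camera differed from the top camera's by about 2 mm, so I used a point between them.
- **Other objects:** every pass was well above the bowl, cap and fob. I did not measure their positions again at the end.

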